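Set the roller press to full pressure and start it

ROBOT

A 6-joint arm with a two-finger parallel gripper is mounted at the origin on the work surface. World frame = base frame: x ahead of the robot, y to its left, z up, the work surface at z = 0. Lengths are in m, angles in rad, forces in N, time in s.
With the tool pointing down it reaches from about 0.4 to 0.825 m from the base axis. Payload 7 kg.
Tool frame: the origin (TCP) lies midway between the tips of the shut fingers; the grasp point (between the pads) lies 19 mm behind it; z points along the fingers, x is the direction in which the jaws open and shut, and the axes are right-handed (so a half turn about z gives the same grasp; the last joint's range is limited). The gripper opens to 88 mm and grips with 3 to 60 N. Pads are 19 mm wide; open, the fingers measure 130 mm over their backs; the gripper's body (78 mm by 193 mm) begins 47 mm behind the grasp point.
Start: joints at [1.435, 0.359, 0.012, 0, -1.224, -0.288], TCP at [0.278, 0.615, 0.227] pointing down, gripper open.
Joint ranges: [-3.07, 3.07], [-1.43, 2.12], [-1.02, 1.25], [-3.03, 1.67], [-3.05, -0], [-3.03, 3.03]. Speed limits (rad/s): [2.39, 2.39, 3.01, 3.14, 3.14, 3.14].

INTERFACE

Orientations are given as [roll, pitch, yaw] about the fixed x, y, z axes, in that order (R = Rz(yaw) Ry(pitch) Rx(roll)).
In Python, from station import arm, grab_frame, camera_params gives the robot as it stands.
- The arm moves only by the shell command python3 -m handwheel 'ROWS' [FORCE]. ROWS is JSON, a list that holds one entry, the list of rows, each a list of 5 numbers: the finger opening in m, from 0 to 0.0876, then the shift along the tool's x, y, z in m, then the turn about the tool's z in degrees. A call has 1 to 20 rows; each row is the pose to reach, as a shift and turn from the pose measured when the call began, along the tool's axes at that moment; what a row does not reach only later rows make up. A row lasts 1/12 s, in which the tool goes at most 41.7 mm and 7.16 degrees, less where a joint would pass 70% of its speed; a pose out of reach is approached as far as the arm can. A call with a gripper value outside its range is refused whole. The fingers move at their own pace and stop on an object; FORCE is the grip in N (left out, the last holds). Time passes only in rows, so rows that repeat a pose let the fingers close. It gives the time, the measured TCP pose, the force and the opening at its end, in the units of the state.
- arm.get_state(): the state, without advancing time (a new reading comes with each control period).
- grab_frame(name): name is "scene" or "top"; returns the picture (480x640x3 uint8, blue, green, red); there is no depth.
- camera_params(name): a dict with "intrinsics" (3x3 intrinsics, pixels), "k1" (the pictures are not rectified: a ray, as slopes to the right and down, at radius r is drawn at 1 + k1 r^2 times it, then the intrinsics apply), "R" (3x3) and "t" (3): a world point X has camera coordinates R X + t. Camera axes: x right, y down, z forward; pixel columns grow to the right and rows downward; lengths in m; the calibration is good to about 2 mm. A picture is of the moment at which its call begins. camera_params takes no time and is no camera call.
- arm.job_done(): hands the job in, once; it reports no verdict.
The state is a dict: "t": time; "q": joint angles; "qd": joint speeds; "joint_efforts": joint torques, N m; "eef_pos": TCP position; "ee_rot": TCP orientation; "force": force on the tool from outside, world axes, zero at the start; "moment": the same for the moment, N m; "width": finger opening in m.
Only numpy, scipy, OpenCV 4.12 (cv2) and the standard library are available. Lean on these libraries where they do the work, as an engineer would, in place of code of your own. Each camera call takes 0.05 s, during which the arm holds its last target.

TASK

Get the tabletop roller press ready for thick board: push its orange pressure lever along the slot, past the first detent, all the way to the second stop (two bars), and leave it there. Then press the green start button fully down and let it come up again; leave the red button alone, and do not lift, carry or shift the roll of tape, the bottle or the pencil pot.

Things in the scene. Friction and masses are not known exactly. Their poses are not given: they have to be found in the camera images.
- press: Grey tabletop roller press fixed to the table, 180 (x) x 442 (y) x 100 mm high, flat deck on top; feed tables (top at 47 mm) reach 180 mm from the centre at -x and +x. Origin: centre of its underside; z up; the lever is pushed along its +y. On the deck at x = 0: lever slot, y = +90 (released) to +170 mm (second stop); green button y = -90, red y = -160 mm.
- lever_head (a point): Centre of the orange head of the pressure lever: a block 34 (press x) x 16 (press y) x 28 mm high, centred 131 mm above the table, its underside 17 mm and its top 45 mm above the deck, on an 8 mm wide steel stem. It moves with the lever; its axes are those of the press. Push it on its -y face.
- lever (a joint): Travel of the lever along the press's +y, in m: 0 released (white dot), 0.040 first detent (one bar), 0.080 second stop and end of travel (two bars). Sprung into each of the three places: it takes up to about 10 N to push out of one, and a little past half-way to the next it snaps ahead into it by itself.
- start_top (a point): Centre of the top of the green start button (28 mm across), 22 mm above the deck when up, in a black collar 44 mm across and 12 mm high; pressed straight down.
- start (a joint): Travel of the green button in m: 0 up, 0.006 fully down, which takes 5 N; springs back.
- stop_top (a point): Centre of the top of the red button beside the green one, same size, 70 mm further along the press's -y; not to be pressed.
- stop (a joint): Travel of the red button in m: 0 up, 0.006 fully down.
- tape: Loose roll of blue tape lying flat on the deck between lever and buttons: 54 mm across, 24 mm high, hole 36 mm. Origin: centre of its underside, 100 mm above the table.
- bottle: Loose white bottle with a blue cap standing on the table beside one end of the press: 60 mm across, 150 mm high. Origin: centre of its underside.
- pot: Loose terracotta pencil pot with three pencils standing on the table beside the other end of the press: 72 mm across, pot 90 mm and pencils 134 mm high. Origin: centre of its underside.
Not all that is in view belongs to the job. Several things have the shape of the pot; the one meant has the colours described above.

How it is judged:
By the outcome, as a careful person would: the job done as asked, in the order asked, and still so for the second after the job is handed in, with the robot touching nothing.
It also fails if it takes over 43 s, if anything falls off the work surface, if the arm or the gripper's body presses on something with over 40 N, if the wrist force passes 120 N, or if a joint passes its speed limit or range.

## Working session

There is one attempt and no reset: what is moved stays moved. The work goes in short steps, Python scripts to look and compute and a shell command to move; the robot and the scene stay as the last step left them, time stands still between calls to the robot, and variables do not carry over. Pictures are saved under pics/ and viewed, and the job is handed in when it is done.

```bash
mkdir -p pics; ls
python3 - <<'E'
from station import arm, grab_frame, camera_params
import cv2
for n in("scene","top"):
    f=grab_frame(n); cv2.imwrite(f"pics/{n}0.png",f); print(camera_params(n))
print(arm.get_state())
E
```

```text
pics
{'intrinsics': array([[435.98772878,   0.        , 317.9336245 ],
       [  0.        , 435.98772878, 239.90706627],
       [  0.        ,   0.        ,   1.        ]]), 'k1': -0.03141376773424431, 'R': array([[ 0.3236523 ,  0.94615985,  0.0055433 ],
       [ 0.50512894, -0.16782932, -0.84656841],
       [-0.80005871,  0.2767939 , -0.53225106]]), 't': array([-0.17847746, -0.19194307,  1.45949326])}
{'intrinsics': array([[561.71958729,   0.        , 316.65494264],
       [  0.        , 561.71958729, 238.06065427],
       [  0.        ,   0.        ,   1.        ]]), 'k1': -0.015478078986220991, 'R': array([[-1.66468261e-03, -9.99769461e-01,  2.14068385e-02],
       [-9.96188051e-01, -2.09060441e-04, -8.72314317e-02],
       [ 8.72157968e-02, -2.14704494e-02, -9.95958044e-01]]), 't': array([0.00241181, 0.53591265, 1.16418236])}
{'t': 0.1, 'q': array([ 1.43509591e+00,  3.59309678e-01,  1.11594731e-02, -2.85776131e-04,
       -1.22409395e+00, -2.88088036e-01]), 'qd': array([-1.28286123e-03, -8.01268210e-04,  2.32241474e-03,  7.58809955e-04,
       -9.10183401e-05,  7.03221179e-04]), 'joint_efforts': array([-8.28234788e-04, -5.84165096e+01,  2.93749058e+01,  7.01536417e+00,
        1.01521148e-02, -5.00797807e-05]), 'eef_pos': array([0.27743254, 0.61488036, 0.225728  ]), 'ee_rot': array([-3.14143885e+00, -1.46449508e-03, -1.99468219e+00]), 'force': array([-0.12101654,  0.61325151, -0.52426553]), 'moment': array([-0.00507739,  0.01427004, -0.02135516]), 'width': 0.08721353403585996}
```

View pics/scene0.png

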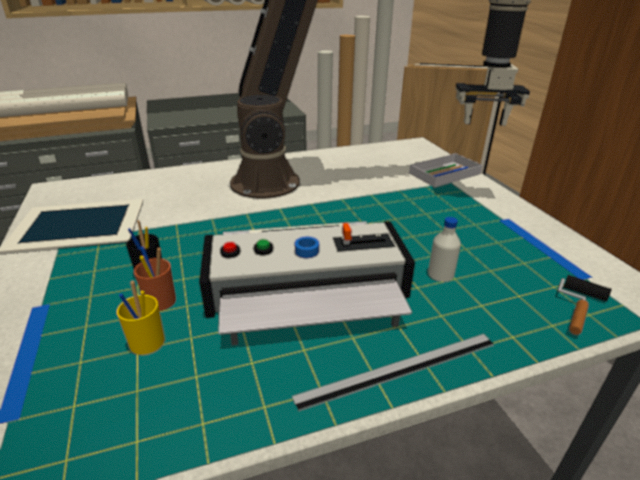

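View pics/top0.png

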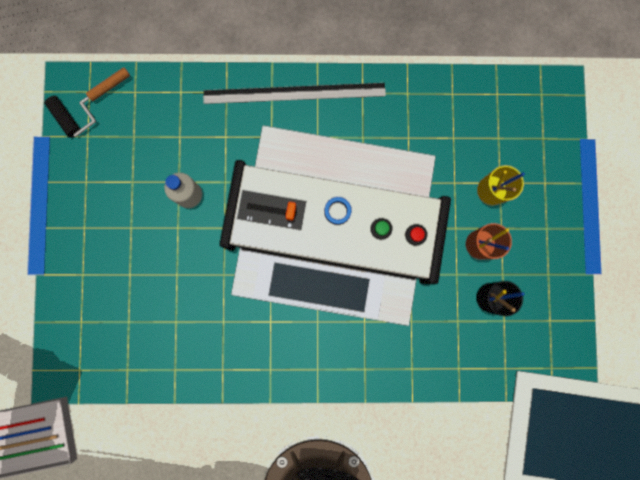

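The top view shows the orange head at about (291,211), tape (338,210), green (381,228), red (416,234), bottle (183,190) and the terracotta pot (489,242). In the scene view the head is at about (347,233), tape (307,246), green (263,246) and red (230,248). Next I'll triangulate these with colour masks.

```bash
cat > h.py <<'E'
import numpy as np, cv2
from station import arm, grab_frame, camera_params
def ray(n,u,v):
    p=camera_params(n);K=p["intrinsics"];k=p["k1"]
    d=cv2.undistortPoints(np.array([[[u,v]]],float),K,np.array([k,0,0,0.]))[0,0]
    R=p["R"];t=p["t"]; return -R.T@t, R.T@np.r_[d,1]
def plane(n,u,v,z):
    o,d=ray(n,u,v); return o+d*(z-o[2])/d[2]
def tri(a,b):
    o1,d1=ray("scene",*a);o2,d2=ray("top",*b)
    s=np.linalg.lstsq(np.c_[d1,-d2],o2-o1,rcond=None)[0]
    A=o1+s[0]*d1;B=o2+s[1]*d2
    return (A+B)/2,np.linalg.norm(A-B)
H={"orange":((5,170,140),(14,255,255)),"green":((50,150,60),(75,255,255)),"red":((0,180,90),(3,255,255)),"blue":((100,150,80),(115,255,255))}
def blob(f,c,box):
    x0,y0,x1,y1=box
    hsv=cv2.cvtColor(f,cv2.COLOR_BGR2HSV)[y0:y1,x0:x1]
    m=cv2.inRange(hsv,*[np.array(q) for q in H[c]])
    if c=="red": m|=cv2.inRange(hsv,np.array((174,180,90)),np.array((180,255,255)))
    n,l,s,ce=cv2.connectedComponentsWithStats(m)
    if n<2: return None
    i=1+np.argmax(s[1:,4]); return ce[i]+[x0,y0],s[i]+[x0,y0,0,0,0]
E
python3 - <<'E'
from h import *
np.set_printoptions(precision=4,suppress=True)
S=cv2.imread("pics/scene0.png");T=cv2.imread("pics/top0.png")
P={}
for c,bs,bt in[("orange",(325,215,370,250),(270,190,310,230)),("green",(248,232,278,258),(365,212,398,242)),("red",(214,234,244,260),(400,218,434,250)),("blue",(290,230,325,260),(318,190,358,230))]:
    a=blob(S,c,bs);b=blob(T,c,bt)
    print(c,a,b)
    if a and b: P[c]=tri(a[0],b[0]);print(P[c], [plane("top",*b[0],z) for z in(.12,.131,.145)])
g,r,o=[P[k][0][:2] for k in("green","red","orange")]
for a,b in((r,g),(r,o),(g,o)): print(np.degrees(np.arctan2(*(b-a)[::-1])),np.linalg.norm(b-a))
# end-cap black corners on top, pot, bottle
for nm,u,v,z in[("bottlecap",173,182,.15),("pot",489,242,.09),("UL",238,161,.1),("UR",450,197,.1),("LR",437,283,.1),("LL",222,247,.1)]: print(nm,plane("top",u,v,z))
big=np.hstack([cv2.resize(S[205:275,200:340+60],None,fx=4,fy=4)]); cv2.imwrite("pics/s_crop.png",big)
cv2.imwrite("pics/t_crop.png",cv2.resize(T[150:300,215:465],None,fx=3.2,fy=3.2,interpolation=cv2.INTER_CUBIC))
E
```

```text
orange (array([346.7429, 229.1429]), array([343, 223,   8,  15,  70])) (array([290.2424, 210.1212]), array([286, 202,  10,  18, 132]))
(array([0.5799, 0.0551, 0.1357]), np.float64(4.897228340134079e-05)) [array([0.5821, 0.0555, 0.12  ]), array([0.5806, 0.0552, 0.131 ]), array([0.5786, 0.0548, 0.145 ])]
green (array([262.7108, 244.3855]), array([257, 240,  13,   9,  83])) (array([381.641 , 227.6218]), array([375, 221,  14,  14, 156]))
(array([ 0.5486, -0.1236,  0.1138]), np.float64(0.00014359516166895751)) [array([ 0.5479, -0.1227,  0.12  ]), array([ 0.5467, -0.1212,  0.131 ]), array([ 0.5453, -0.1192,  0.145 ])]
red (array([229.2609, 246.8696]), array([223, 243,  13,   9,  92])) (array([417.0867, 233.8035]), array([410, 227,  15,  15, 173]))
(array([ 0.5364, -0.1929,  0.1143]), np.float64(0.00035705579784994616)) [array([ 0.5358, -0.1919,  0.12  ]), array([ 0.5348, -0.1897,  0.131 ]), array([ 0.5335, -0.1869,  0.145 ])]
blue (array([306.4483, 246.8196]), array([296, 237,  22,  20, 377])) (array([337.5185, 209.8056]), array([325, 198,  26,  26, 216]))
(array([ 0.5839, -0.0373,  0.1118]), np.float64(0.0002426362744883403)) [array([ 0.5828, -0.0367,  0.12  ]), array([ 0.5813, -0.0361,  0.131 ]), array([ 0.5794, -0.0352,  0.145 ])]
80.0626563486609 0.07035447670644712
80.05147027049344 0.25173748249625977
80.04713143698407 0.1813830076507145
bottlecap [0.6315 0.277  0.15  ]
pot [ 0.5222 -0.343   0.09  ]
UL [0.6836 0.1605 0.1   ]
UR [ 0.6118 -0.2635  0.1   ]
LR [ 0.4402 -0.2338  0.1   ]
LL [0.5115 0.19   0.1   ]
```

View pics/t_crop.png

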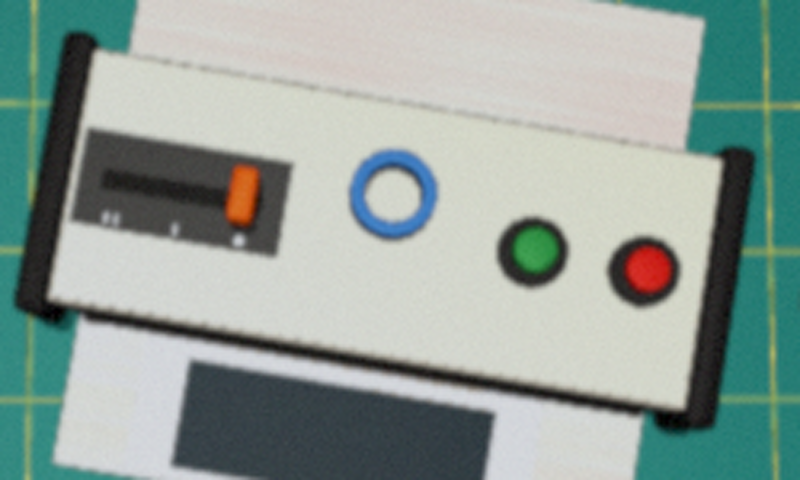

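View pics/s_crop.png

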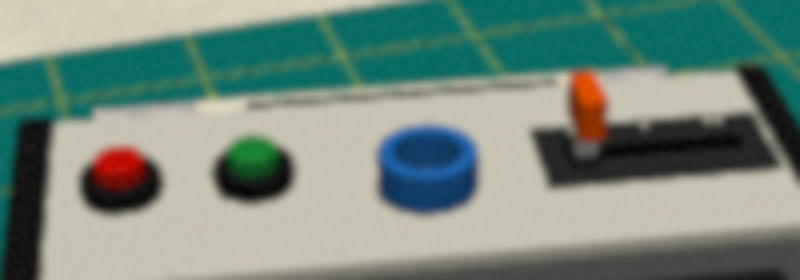

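Triangulation puts the heights where expected: the head at about 0.136, and the buttons' visible centroids at about 0.114 (sides included). The press y axis points along 80.05°. Next I'll fit the press pose and work out the first move.

```bash
cat >> h.py <<'E'
from scipy.spatial.transform import Rotation as Ro
A=np.radians(80.05); Y=np.array([np.cos(A),np.sin(A),0]); X=np.array([Y[1],-Y[0],0])
O=np.mean([plane("top",381.64,227.62,.121)+.09*Y,plane("top",417.09,233.8,.121)+.16*Y,plane("top",290.24,210.12,.142)-.09*Y],axis=0); O[2]=0
def press(p): d=np.asarray(p)-O; return np.array([d@X,d@Y,d[2]])
def go(x,y,z,yaw=170.05):
    s=arm.get_state(); R=Ro.from_euler("xyz",s["ee_rot"])
    d=R.inv().apply(O+x*X+y*Y+[0,0,z]-s["eef_pos"])
    cy=np.degrees(s["ee_rot"][2]); print("shift mm",np.round(d*1e3,1),"turn",round((-(yaw-cy)+180)%360-180,2))
def st():
    s=arm.get_state();print("t",s["t"],"press mm",np.round(press(s["eef_pos"])*1e3,1),"F",np.round(s["force"],1),"rpy",np.round(np.degrees(s["ee_rot"]),1),"w",s["width"])
E
python3 - <<'E'
from h import *
print(O)
for n,u,v,z in(("g",381.64,227.62,.121),("r",417.09,233.8,.121),("o",290.24,210.12,.142),("tape",337.5,209.8,.122)): print(n,press(plane("top",u,v,z)))
st(); go(0,.056,.226); go(0,.056,.122)
E
```

```text
[ 0.56341858 -0.03391865  0.        ]
g [-5.98608090e-05 -8.99837975e-02  1.21000000e-01]
r [ 1.15548976e-05 -1.60218599e-01  1.21000000e-01]
o [4.83059114e-05 9.02023967e-02 1.42000000e-01]
tape [0.01930658 0.00070032 0.122     ]
t 0.1 press mm [-393.8  589.6  225.7] F [-0.1  0.6 -0.5] rpy [-1.800e+02 -1.000e-01 -1.143e+02] w 0.08721353403585996
shift mm [ 4.195e+02 -5.137e+02  4.000e-01] turn 75.66
shift mm [ 419.3 -513.6  104.4] turn 75.66
```

```bash
python3 -m handwheel '[[[0,25,-30,0,4.5],[0,0.05,-0.06,0,9]]]' >/dev/null 2>&1 && echo oops; python3 -c "
from h import *
st()"
```

```text
oops
t 0.2667 press mm [-348.4  525.8  224.4] F [ 0.7 -0.3  0.8] rpy [-179.9   -0.2 -123.4] w 0.07946817867510975
```

I mistyped the first row in mm (25 instead of 0.025). The per-row step limit clipped it, so the arm only moved a little in the right direction and touched nothing. Re-planning from the measured pose.

```bash
python3 -c "
from h import *
go(0,.056,.226)"
```

```text
shift mm [ 2.927e+02 -5.064e+02 -1.000e-01] turn 66.58
```

```bash
python3 -m handwheel '[[[0,0.018,-0.032,0,4],[0,0.037,-0.063,0,8],[0,0.055,-0.095,0,12.5],[0,0.073,-0.127,0,16.6],[0,0.091,-0.158,0,20.8],[0,0.11,-0.19,0,25],[0,0.128,-0.222,0,29],[0,0.146,-0.253,0,33],[0,0.165,-0.285,0,37.5],[0,0.183,-0.316,0,41.6],[0,0.201,-0.348,0,45.8],[0,0.22,-0.38,0,50],[0,0.238,-0.411,0,54],[0,0.256,-0.443,0,58],[0,0.274,-0.475,0,62.4],[0,0.287,-0.497,0,65.4],[0,0.2927,-0.5064,0,66.58],[0,0.2927,-0.5064,0,66.58],[0,0.2927,-0.5064,0,66.58]]]'; python3 -c "
from h import *
st();go(0,.056,.122)
cv2.imwrite('pics/s1.png',grab_frame('scene'));cv2.imwrite('pics/t1.png',grab_frame('top'))"
```

```text
t: 1.85
eef_pos: [0.5728, 0.0208, 0.2254]
ee_rot: [-3.138, -0.001, 2.967]
force: [-0.4, 0.2, -0.2]
width: 0.0005
t 1.85 press mm [-2.000e-01  5.550e+01  2.254e+02] F [-0.4  0.2 -0.2] rpy [-1.798e+02 -1.000e-01  1.700e+02] w 0.0005290557402276995
shift mm [ -0.4   0.8 103.4] turn -0.03
```

View pics/s1.png

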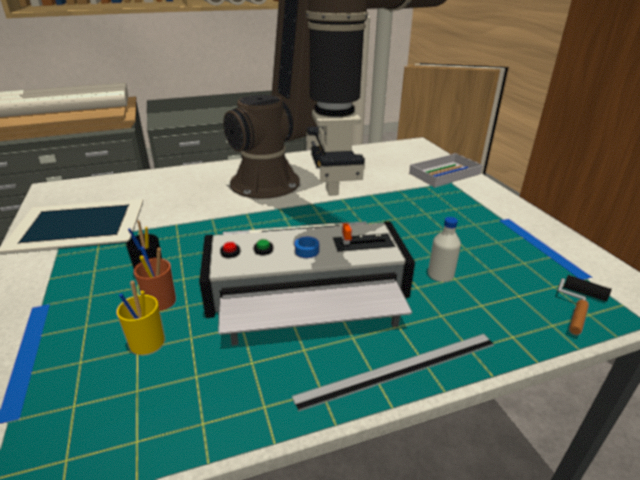

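The scene view shows the closed fingertips at about (333,190), hanging above the gap between the tape and the lever. Nothing has been disturbed. I'll descend in the gap.

```bash
python3 -m handwheel '[[[0,0,0.001,0.03,0],[0,0,0.001,0.06,0],[0,0,0.001,0.085,0],[0,0,0.001,0.098,0],[0,0,0.001,0.1035,0],[0,0,0.001,0.1035,0]]]'; python3 -c "
from h import *
st();go(0,.1,.122); go(0,.155,.122)
a=grab_frame('scene')[190:270,220:420];b=grab_frame('top')[150:300,215:465]
cv2.imwrite('pics/s2.png',np.vstack([cv2.resize(a,(700,280)),cv2.resize(b,(500,300),interpolation=2) if 0 else cv2.copyMakeBorder(cv2.resize(b,(500,300)),0,0,0,200,0)]))"
```

```text
t: 2.45
eef_pos: [0.5718, 0.0233, 0.1212]
ee_rot: [-3.137, -0.003, 2.971]
force: [0.2, -0.5, -0.2]
width: 0.0002
t 2.45 press mm [ -1.6  57.9 121.2] F [ 0.2 -0.5 -0.2] rpy [-179.7   -0.2  170.2] w 0.00020693955132114665
shift mm [-1.8 42.1 -0.9] turn 0.18
shift mm [-2.  97.1 -1.2] turn 0.18
```

View pics/s2.png

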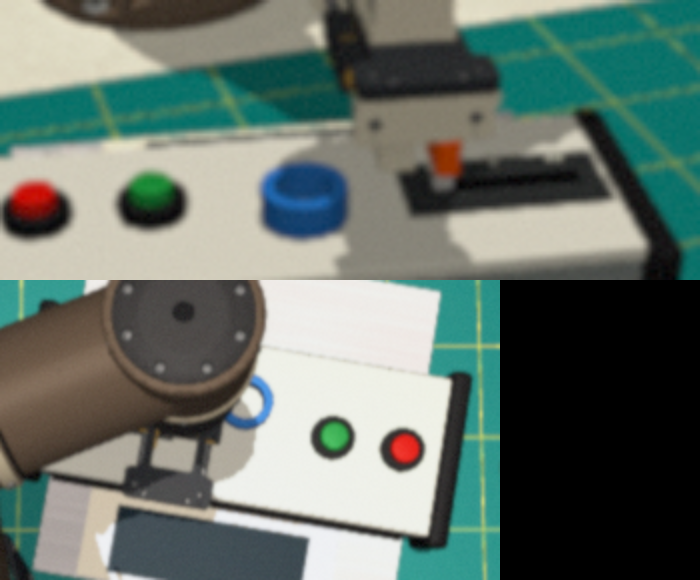

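The fingers are down in the gap just behind the lever head, and the tape is untouched. Pushing now.

```bash
python3 -m handwheel '[[[0,-0.001,0.01,0,0],[0,-0.0018,0.018,0,0],[0,-0.002,0.026,0,0],[0,-0.002,0.034,0,0],[0,-0.002,0.042,0,0],[0,-0.002,0.05,0,0]]]'; python3 -c "
from h import *
st();go(0,.146,.122)
a=grab_frame('scene')[190:270,220:420]
cv2.imwrite('pics/s3.png',cv2.resize(a,(800,320)))"
```

```text
t: 3.05
eef_pos: [0.5833, 0.0705, 0.1248]
ee_rot: [-3.135, 0.0, 2.97]
force: [-3.4, -7.3, 6.7]
width: 0.0003
t 3.05 press mm [  1.5 106.3 124.8] F [-3.4 -7.3  6.7] rpy [-179.6    0.   170.2] w 0.00033315880349465694
shift mm [ 1.4 39.7  2.6] turn 0.14
```

View pics/s3.png

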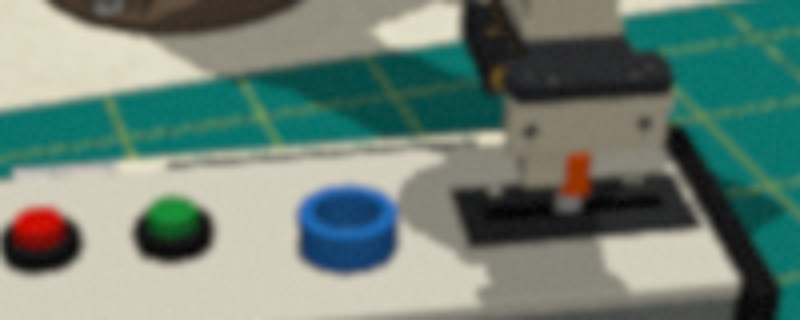

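The head is now mid-slot at about (578,177) in the crop, moving with the fingers under a contact force of roughly 10 N. Continuing towards the second stop.

```bash
python3 -m handwheel '[[[0,0.001,0.008,0.001,0],[0,0.001,0.016,0.001,0],[0,0.001,0.024,0.001,0],[0,0.001,0.032,0.001,0],[0,0.001,0.04,0.001,0],[0,0.001,0.044,0.001,0],[0,0.001,0.044,0.001,0]]]'; python3 -c "
from h import *
st();go(0,.146,.122)
a=grab_frame('scene')[190:270,220:420]
cv2.imwrite('pics/s4.png',cv2.resize(a,(800,320)))"
```

```text
t: 3.68
eef_pos: [0.5911, 0.1144, 0.1247]
ee_rot: [-3.134, 0.002, 2.972]
force: [2.6, -12.3, 1.9]
width: 0.0005
t 3.6833 press mm [  1.6 150.9 124.7] F [  2.6 -12.3   1.9] rpy [-1.795e+02  1.000e-01  1.703e+02] w 0.0004840749074017208
shift mm [ 1.7 -4.9  2.8] turn 0.21
```

View pics/s4.png

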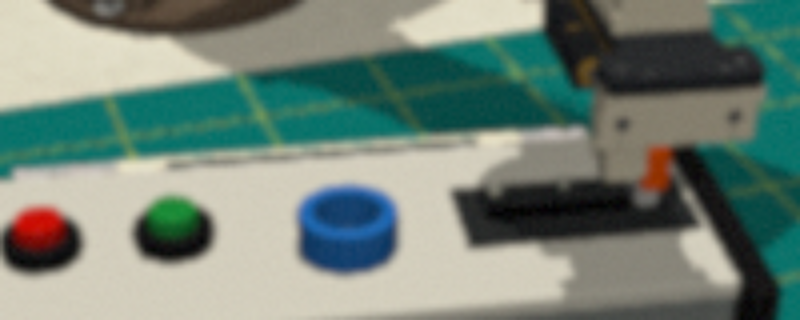

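The head appears to be at the end of the slot, and the force rose to 12 N at TCP y=151, as expected at the end stop. I'll back off, lift, swing towards the button and check.

```bash
python3 -m handwheel '[[[0,0.001,-0.007,0,0],[0,0.001,-0.015,0,0],[0,0.001,-0.02,-0.025,0],[0,0.001,-0.03,-0.055,0],[0,0.001,-0.06,-0.07,0],[0,0.001,-0.095,-0.07,0],[0,0.001,-0.13,-0.07,0],[0,0.001,-0.165,-0.07,0],[0,0.001,-0.2,-0.07,0],[0,0.001,-0.228,-0.07,0],[0,0.001,-0.24,-0.07,0],[0,0.001,-0.241,-0.07,0],[0,0.001,-0.241,-0.07,0]]]'
python3 - <<'E'
from h import *
st();go(0,-.09,.160);go(0,-.09,.122);go(0,-.09,.116)
S=grab_frame('scene');T=grab_frame('top')
a=blob(S,"orange",(325,205,420,260));b=blob(T,"orange",(215,180,310,230));print(a,b)
if a and b:
    p,e=tri(a[0],b[0]);print(press(p),e,press(plane("top",*b[0],.142)))
cv2.imwrite('pics/s5.png',cv2.resize(S[150:270,220:420],(800,480)));cv2.imwrite('pics/t5.png',cv2.resize(T[150:300,215:465],(800,480)))
E
```

```text
t: 4.82
eef_pos: [0.5494, -0.1226, 0.1969]
ee_rot: [-3.135, 0.003, 2.97]
force: [-0.0, 0.2, -1.0]
width: 0.0004
t 4.8167 press mm [  1.5 -89.8 196.9] F [-0.   0.2 -1. ] rpy [-179.6    0.2  170.2] w 0.00036854809638643015
shift mm [ 1.6  0.1 36.9] turn 0.11
shift mm [ 1.7  0.3 74.9] turn 0.11
shift mm [ 1.8  0.4 80.9] turn 0.11
(array([382.72289157, 226.4939759 ]), array([378, 221,  10,  15,  83])) None
```

View pics/s5.png

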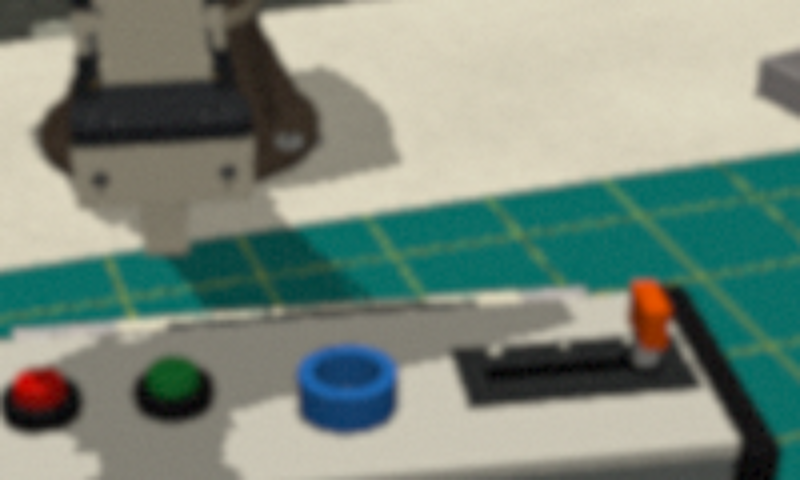

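View pics/t5.png

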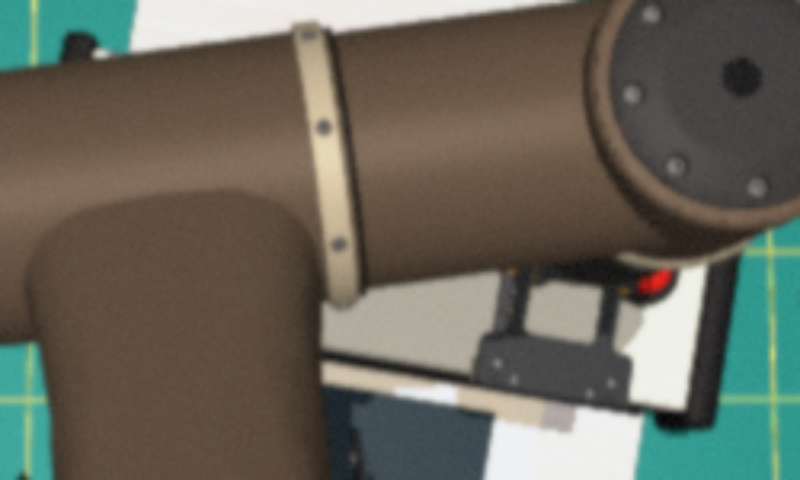

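The scene view shows the head at the far end of the slot; the arm blocks the top view. I'll intersect the scene ray at the head centroid height measured earlier.

```bash
python3 - <<'E'
from h import *
print(press(plane("scene",346.74,229.14,.1357)),press(plane("scene",382.72,226.49,.1357)))
E
python3 -m handwheel '[[[0,0.0015,0,0.025,0],[0,0.0015,0,0.045,0],[0,0.0015,0,0.058,0],[0,0.0015,0,0.064,0],[0,0.0015,0,0.066,0],[0,0.0015,0,0.066,0]]]'; python3 -c "
from h import *
st();go(0,-.09,.122);go(0,-.09,.116)
S=grab_frame('scene')
cv2.imwrite('pics/s6.png',cv2.resize(S[190:270,200:350],(800,427)))"
```

```text
[0.00077128 0.09047126 0.1357    ] [0.00115005 0.1704881  0.1357    ]
t: 5.42
eef_pos: [0.5486, -0.1211, 0.1307]
ee_rot: [-3.135, 0.003, 2.973]
force: [-0.3, -0.4, 0.3]
width: 0.0003
t 5.4167 press mm [  0.5 -88.4 130.7] F [-0.3 -0.4  0.3] rpy [-179.6    0.2  170.3] w 0.0003278368331453362
shift mm [ 0.5 -1.5  8.8] turn 0.29
shift mm [ 0.5 -1.5 14.8] turn 0.29
```

View pics/s6.png

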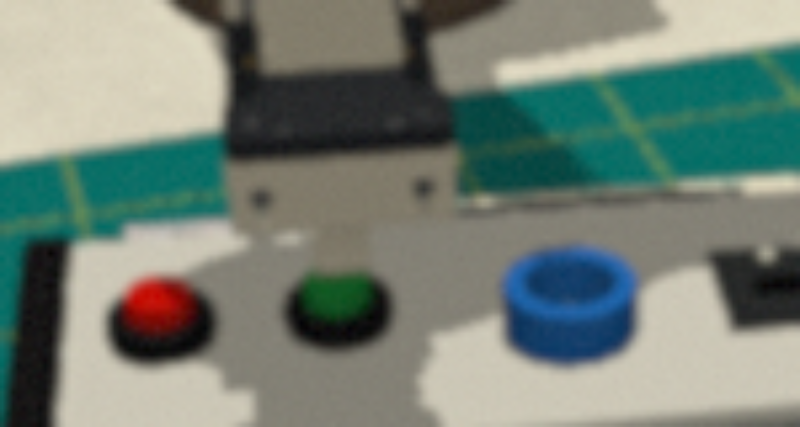

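The lever has travelled 80.0 mm by the same-ray comparison (90.5 → 170.5), so it sits at the second stop. The fingertips are centred over the green button. Pressing.

```bash
python3 -m handwheel '[[[0,0.0005,-0.0015,0.005,0],[0,0.0005,-0.0015,0.009,0],[0,0.0005,-0.0015,0.012,0],[0,0.0005,-0.0015,0.0145,0],[0,0.0005,-0.0015,0.016,0],[0,0.0005,-0.0015,0.016,0],[0,0.0005,-0.0015,0.016,0]]]'; python3 -c "
from h import *
st();go(0,-.09,.115)
S=grab_frame('scene')
cv2.imwrite('pics/s7.png',cv2.resize(S[190:270,200:350],(800,427)))"
```

```text
t: 6.05
eef_pos: [0.5487, -0.1227, 0.1163]
ee_rot: [-3.135, 0.005, 2.973]
force: [-1.4, 2.0, 8.2]
width: 0.0004
t 6.05 press mm [  0.8 -90.  116.3] F [-1.4  2.   8.2] rpy [-179.6    0.3  170.3] w 0.0003657168680289235
shift mm [ 0.8 -0.   1.3] turn 0.29
```

View pics/s7.png

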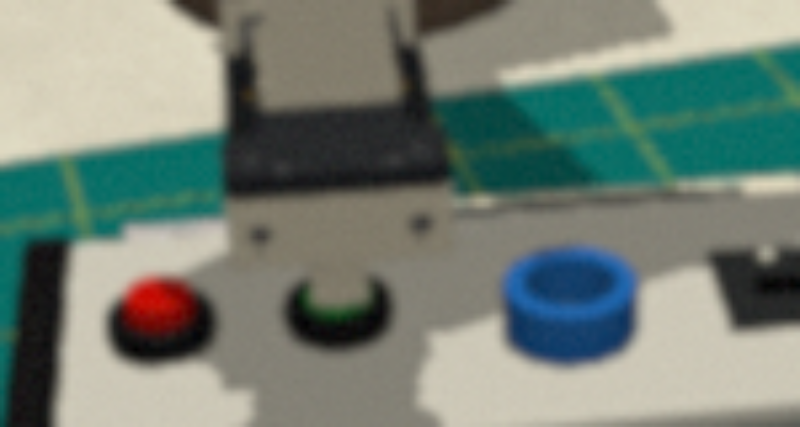

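The green button is nearly flush with its collar at (338,300) in the crop, with 8 N on it. I'll press about 2.5 mm more to be sure of full travel.

```bash
python3 -m handwheel '[[[0,0,0,0.0015,0],[0,0,0,0.0025,0],[0,0,0,0.003,0],[0,0,0,0.003,0],[0,0,0,0.003,0]]]'; python3 -c "
from h import *
st()"
```

```text
t: 6.52
eef_pos: [0.5489, -0.1228, 0.116]
ee_rot: [-3.135, 0.007, 2.974]
force: [-8.7, 5.1, 24.8]
width: 0.0007
t 6.5167 press mm [  1. -90. 116.] F [-8.7  5.1 24.8] rpy [-179.6    0.4  170.4] w 0.0007496035051257365
```

The button is solidly bottomed: z stayed at 116 mm while the force rose to 25 N. Now I'll release, rise and retreat clear of the top view.

```bash
python3 -m handwheel '[[[0,0,0,-0.006,0],[0,0,0,-0.02,0],[0,0,0,-0.05,0],[0,0,0,-0.085,0],[0,0,0,-0.11,0],[0,0.015,0.025,-0.11,0],[0,0.035,0.055,-0.11,0],[0,0.055,0.085,-0.11,0],[0,0.075,0.12,-0.11,0],[0,0.095,0.155,-0.11,0],[0,0.115,0.19,-0.11,0],[0,0.135,0.225,-0.11,0],[0,0.155,0.26,-0.11,0],[0,0.175,0.295,-0.11,0],[0,0.195,0.33,-0.11,0],[0,0.215,0.365,-0.11,0],[0,0.235,0.4,-0.11,0],[0,0.245,0.42,-0.11,0],[0,0.25,0.43,-0.11,0],[0,0.25,0.43,-0.11,0]]]'
python3 - <<'E'
from h import *
st()
S=grab_frame('scene');T=grab_frame('top')
cv2.imwrite('pics/s8.png',S);cv2.imwrite('pics/t8.png',T)
S0=cv2.imread("pics/scene0.png");T0=cv2.imread("pics/top0.png")
a=blob(S,"orange",(325,205,420,260));b=blob(T,"orange",(225,180,310,230))
if a and b: p,e=tri(a[0],b[0]);print("lever",press(p),e)
for c,bs,bt in[("green",(248,232,278,258),(365,212,398,242)),("red",(214,234,244,260),(400,218,434,250)),("blue",(290,230,325,260),(318,190,358,230)),("blue",(435,210,465,232),(160,170,185,195)),]:
    for q,q0,bx in((S,S0,bs),(T,T0,bt)):
        u=blob(q,c,bx);u0=blob(q0,c,bx);print(c,u[0],u0[0])
E
```

```text
t: 8.18
eef_pos: [0.3729, 0.3455, 0.2208]
ee_rot: [-3.134, 0.006, 2.976]
force: [0.1, -0.9, 0.0]
width: 0.0005
t 8.1833 press mm [-253.2  340.8  220.8] F [ 0.1 -0.9  0. ] rpy [-179.6    0.4  170.5] w 0.0004641472284530343
lever [0.00077187 0.17023642 0.13721753] 0.0003979990317800828
green [262.59036145 244.34939759] [262.71084337 244.38554217]
green [381.73548387 227.59354839] [381.64102564 227.62179487]
red [229.26086957 246.86956522] [229.26086957 246.86956522]
red [417.05232558 233.84883721] [417.0867052  233.80346821]
blue [306.39632546 246.80314961] [306.44827586 246.81962865]
blue [337.63888889 209.80555556] [337.51851852 209.80555556]
blue [450.73148148 221.51851852] [450.83333333 221.48148148]
blue [172.48701299 181.56493506] [172.46405229 181.55555556]
```

View pics/t8.png

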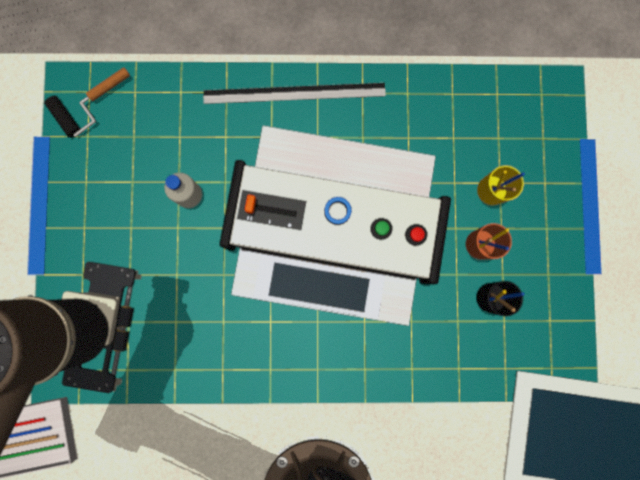

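View pics/s8.png

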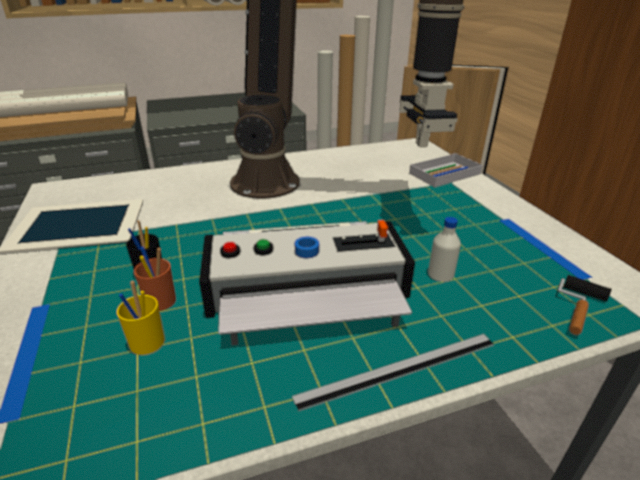

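The lever head is at (250,203) in the top view, beside the two bars. Green is at (381,228) and back up; tape (338,210), bottle (183,190) and pot (489,242) have not moved. Handing in.

```bash
python3 -c "
from station import arm
print(arm.job_done())"
```

```text
the job is handed in; nothing more can be done
None
```

The press is set for thick board: I pushed the orange lever past the first detent to the second stop, then pressed the green button fully and let it come up. I handed the job in about 8.2 s into the 43 s, with the arm well clear of everything.

- **Lever:** seen from both cameras at the end, the head is at press y = 170.2 mm, which is 80 mm of travel.
- **Green button:** it bottomed out with the fingertips at 116 mm, where more pushing raised the force to 25 N without further movement. Afterwards it was back where it started in both images.
- **Red button, tape and bottle:** their colour blobs are within about 0.1 pixel of the first images. The pot I checked only by eye, and it looks unmoved.
- **Slip:** in my first move command I typed 25 (metres) instead of 0.025. The per-row limit cut it to a small step in free air, and it had no effect on the scene.
- **Disagreements:** during the lever push the fingertips rode about 3 mm higher than intended, with up to 6.7 N of upward force. No other check failed.

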